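# Fetch the little jar from the back of the damp box

### The job

The little low jar at the back of the damp box is next to be painted. First take the three tall pieces that hem it in (tumbler, bottle vase, square vase) out of the box and stand all of them on the ware board, then lift the jar out and stand it in the middle of the banding wheel, and then put the three tall pieces back in the damp box, each on the very spot where it stood. The clay is soft: set every piece down gently, never drop it or knock it over, and leave the pinch bowl, the lidded jar and the brush where they are.

Things in the scene. Friction and masses are not known exactly. Their poses are not given: they have to be found in the camera images.
- jar: the little low jar to fetch: clay, round-bellied, open mouth, lowest of the four pieces grouped at the damp box's far wall. 62 mm tall; foot 40 across, belly 56 across, straight from 16 to 44 mm above the foot, mouth 44; 140-240 g. Origin: centre of underside, z up. About 15 mm from the far wall and 11 mm from each tall piece: no finger fits beside it until they are gone
- tumbler: tall clay tumbler: plain round beaker with a wide open mouth, 108 mm tall, 46 mm across at the foot, 54 at the rim; 170-290 g. Origin: centre of underside, z up. Stands left of, right of or in front of the jar (which tall piece has which of these places changes)
- bottle_vase: tall clay bottle vase: round body, narrow neck, 122 mm tall; foot 44 mm across, body 56 across from 22 to 52 mm up, sloping in to a straight neck 22 mm across from 80 mm up to the top; 200-340 g. Origin: centre of underside, z up. Stands left of, right of or in front of the jar
- square_vase: tall slab-built clay vase: square, straight, 46 x 46 mm, 114 mm tall, open at the top; 220-370 g. Origin: centre of underside; x and y square to its sides, z up. Its sides are within 7 degrees of parallel to the box. Stands left of, right of or in front of the jar
- damp_box: damp box: fixed clear plastic tub, no lid, 250 mm (its x, away from the robot) x 350 mm (its y), 4 mm walls 85 mm high, 8 mm rim lip; a plaster slab fills the floor, top 25 mm above the table, pieces stand on it. Origin: centre of underside, z up. Jar at the far (+x) wall; tall pieces about 62 mm left and right (box y) of it and 26 mm nearer, the front one 68 mm nearer
- ware_board: ware board, the side area for the cleared pieces: fixed wooden plank 360 mm (its x) by 120 mm (its y), flat top 20 mm above the table; lies to the left or right of the damp box, lengthwise away from the robot. Origin: centre of its underside, on the table; z up
- banding_wheel: banding wheel: dark iron foot 124 mm across carrying a flat aluminium turntable 170 mm across with turned rings, its top 75 mm above the table; stands on the other side of the damp box from the ware board. The foot is fixed, the turntable turns stiffly. Origin: on the wheel's axis at the underside of the foot, on the table; z up
- pinch_bowl: bystander: little round clay bowl 72 mm across and 34 mm tall, on the plaster by the near wall of the damp box. Origin: centre of its underside. Leave it
- slip_jar: bystander: lidded jar 68 mm across and 85 mm tall with a white cap, on the table beyond the damp box. Origin: centre of its underside. Leave it
- brush: bystander: brush about 190 mm long lying on the table just beyond the damp box, roughly crosswise. Leave it

How it is judged:
On the way, in this order (a step that is already met when the one before it is completed fails the run):
1. the tumbler, the bottle vase and the square vase all stand on the ware board, let go (x of tumbler in the frame of ware_board between -0.17 and 0.17 m and y of tumbler in the frame of ware_board between -0.055 and 0.055 m and z of tumbler in the frame of ware_board between 0.015 and 0.027 m and linear speed of each of tumbler, bottle_vase, square_vase below 0.02 m/s and angle between each of tumbler, bottle_vase, square_vase's own z axis and vertical below 0.1 rad and contact force between the fingers and tumbler below 0.05 N and x of bottle_vase in the frame of ware_board between -0.17 and 0.17 m and y of bottle_vase in the frame of ware_board between -0.055 and 0.055 m and z of bottle_vase in the frame of ware_board between 0.015 and 0.027 m and contact force between the fingers and bottle_vase below 0.05 N and x of square_vase in the frame of ware_board between -0.17 and 0.17 m and y of square_vase in the frame of ware_board between -0.055 and 0.055 m and z of square_vase in the frame of ware_board between 0.015 and 0.027 m and contact force between the fingers and square_vase below 0.05 N), for 0.2 s.
2. the little jar stands in the middle of the banding wheel, let go (horizontal distance between jar and banding_wheel below 0.012 m and z of jar in the frame of banding_wheel between 0.07 and 0.082 m and linear speed of jar below 0.02 m/s and angle between jar's own z axis and vertical below 0.1 rad and contact force between the fingers and jar below 0.05 N), for 0.2 s.
3. the three tall pieces stand back in the damp box, each where it stood at the start (distance of each of tumbler, bottle_vase, square_vase from where it was at the start of the episode below 0.015 m and linear speed of each of tumbler, bottle_vase, square_vase below 0.02 m/s and angle between each of tumbler, bottle_vase, square_vase's own z axis and vertical below 0.1 rad and contact force between the fingers and tumbler below 0.05 N and contact force between the fingers and bottle_vase below 0.05 N and contact force between the fingers and square_vase below 0.05 N), for 0.2 s.
At the end, for the whole second after the job is handed in: The jar stands upright on the banding wheel, within 12 mm of its centre; tumbler, bottle vase and square vase each stand upright within 15 mm of where they stood at the start; all are let go and at rest (all of step 2 and all of step 3); the robot touches nothing.
It fails at once if a clay piece is knocked over (leans more than 30 degrees) (angle between any of tumbler, bottle_vase, square_vase, jar, pinch_bowl's own z axis and vertical above 0.52 rad).
It fails at once if a clay piece is dropped or banged down (more than 40 N between it and the box, the board or the wheel) (contact force between any of tumbler, bottle_vase, square_vase and ware_board above 40 N or contact force between any of tumbler, bottle_vase, square_vase and damp_box above 40 N or contact force between jar and banding_wheel above 40 N).
It fails at once if the pinch bowl, the lidded jar or the brush is moved by more than 20 mm (distance of any of pinch_bowl, slip_jar, brush from where it was at the start of the episode above 0.02 m).
It also fails if it takes over 144 s, if anything falls off the work surface, if the arm or the gripper's body presses on something with over 40 N, if the wrist force passes 120 N, or if a joint passes its speed limit or range.

### The arm

A 6-joint arm with a two-finger parallel gripper is mounted at the origin on the work surface. World frame = base frame: x ahead of the robot, y to its left, z up, the work surface at z = 0. Lengths are in m, angles in rad, forces in N, time in s.
With the tool pointing down it reaches from about 0.425 to 0.95 m from the base axis. Payload 3.5 kg.
Tool frame: the origin (TCP) lies between the finger pads; the fingertips stand 19 mm ahead of it and the grasp point (between the pads) is the TCP; z points along the fingers, y is the line along which they close (so a half turn about z gives the same grasp; the last joint's range is limited). The gripper opens to 85 mm and grips with 20 to 120 N. Pads are 22 mm wide; open, the fingers measure 114 mm over their backs; the gripper's body (76 mm by 85 mm) begins 54 mm behind the grasp point. The pads swing forward as they close: fully open they stand 13 mm farther back than shut.
Start: joints at [-1.441, 0.286, 1.577, -0, 1.279, -0.15], TCP at [0.186, -0.649, 0.25] pointing down, gripper open.
Joint ranges: [-2.77, 2.77], [-0.9, 2.22], [0.21, 2.48], [-1.53, 4.67], [0.24, 2.81], [-2.84, 2.84]. Speed limits (rad/s): [2.79, 2.79, 3.14, 3.14, 3.14, 3.14].

### API

Orientations are given as a unit quaternion [x, y, z, w].
In Python, from plant import get_state, cams, ctrl gives the robot as it stands. The module is installed in compiled form; this text tells all that it offers.
- The arm moves only by the tool jog_arm, never from a script. Its argument "deltas" is text: rows parted by semicolons, each of 6 numbers parted by spaces: the shift along the world's x, y, z normalised to -1 to 1, where 1 is 0.02 m, then the turn, a rotation vector about the world's x, y, z normalised to -1 to 1, where 1 is 0.1 rad. In form: x y z ax ay az; .... A call has 1 to 20 rows; each row shifts and turns the commanded pose from where the row before left it; what a row does not reach is not made up. A row lasts 1/8 s, in which the tool goes at most 62.5 mm and 10.7 degrees, less where a joint would pass 70% of its speed; a pose out of reach is approached as far as the arm can. A call with a number of a shift or a turn outside -1 to 1 is refused whole. A call with a gripper value outside its range is refused whole. "gripper" is the opening, from 0 (shut) to 1 (fully open), set as the call begins (left out, the last holds). The fingers move at their own pace and stop on an object; "squeeze" is the grip in N (left out, the last holds). Time passes only in rows, so rows that do not move let the fingers close. It gives the time, the measured TCP pose, the force, the opening and the grip force at its end, in the units of the state.
- get_state(): the state, without advancing time (a new reading comes with each control period).
- cams.read_camera(name): name is "side" or "top"; returns a dict with "color" (384x512x3 uint8, blue, green, red), "vfov" (degrees; the focal length in pixels is half the picture's height over the tangent of half this angle, whatever the lens; pixels are square), "cx", "cy" (the principal point, pixels), "rvec" (rotation vector, rad) and "tvec" (3), from world to camera coordinates, as OpenCV has them. Camera axes: x right, y down, z forward; pixel columns grow to the right and rows downward; lengths in m; the calibration is good to about 2 mm. A picture is of the moment at which its call begins. There is no depth.
- ctrl.sign_off(): hands the job in; it is judged then, once.
The state is a dict: "time": time; "qpos": joint angles; "dq": joint speeds; "joint_efforts": joint torques, N m; "eef_pos": TCP position; "tcp_rot": TCP orientation; "contact_force": force on the tool from outside, world axes, zero at the start; "wrist_torque": the same for the moment, N m; "opening": opening from 0.0 (shut) to 1.0 (fully open); "finger_force": force on a finger pad.
Only numpy, scipy, OpenCV 4.12 (cv2) and the standard library are available. Lean on these libraries where they do the work, as an engineer would, in place of code of your own. Each camera call takes 0.05 s, during which the arm holds its last target. There are 200 camera calls.

## Working session

There is one attempt and no reset: what is moved stays moved. The work goes in short steps, Python scripts to look and compute and a tool call to move; the robot and the scene stay as the last step left them, time stands still between calls to the robot, and variables do not carry over. Pictures are saved under pics/ and viewed, at most 14 in all, crops included, and the job is handed in when it is done.

Besides the shell and the picture viewer there is one more tool, called after "Call:" as a command line: name --argument value ..., lists and objects as JSON in quotes. jog_arm: Moves the arm, as the interface text tells. Its arguments: {"type":"object","properties":{"deltas":{"type":"string"},"gripper":{"type":"number"},"squeeze":{"type":"number"}},"required":["deltas"]}

```bash
mkdir -p pics; cat > h.py <<'E'
import numpy as np, cv2
from plant import get_state, cams, ctrl
def cam(n):
    c=cams.read_camera(n); im=c["color"]; f=im.shape[0]/2/np.tan(np.radians(c["vfov"])/2)
    K=np.array([[f,0,c["cx"]],[0,f,c["cy"]],[0,0,1]]); R=cv2.Rodrigues(np.array(c["rvec"],float))[0]; t=np.array(c["tvec"],float).ravel()
    return im,K,R,t
def ray(C,u,v,z):
    im,K,R,t=C; d=R.T@np.linalg.inv(K)@np.array([u,v,1.]); o=-R.T@t
    return o+d*(z-o[2])/d[2]
def proj(C,p):
    im,K,R,t=C; q=K@(R@np.array(p,float)+t); return q[:2]/q[2]
E
python3 - <<'E'
from h import *
for n in("top","side"):
    C=cam(n); cv2.imwrite(f"pics/{n}0.png",C[0]); cv2.imwrite(f"pics/{n}0b.png",cv2.resize(C[0],(800,600),interpolation=cv2.INTER_CUBIC)); print(n,C[1],-C[2].T@C[3],C[2])
print(get_state())
E
```

```text
top [[353.87555185   0.         254.91966263]
 [  0.         353.87555185 179.15645594]
 [  0.           0.           1.        ]] [ 0.5769939  -0.00268466  0.90037449] [[-7.72031130e-04 -9.99898482e-01  1.42277866e-02]
 [-9.97806667e-01 -1.71493014e-04 -6.61953571e-02]
 [ 6.61910771e-02 -1.42476852e-02 -9.97705239e-01]]
side [[375.20296924   0.         251.37040603]
 [  0.         375.20296924 189.04978217]
 [  0.           0.           1.        ]] [0.41699253 0.66495776 0.68686778] [[-0.96276024 -0.2702719  -0.00676876]
 [-0.17722444  0.64981858 -0.73913958]
 [ 0.20416712 -0.71041461 -0.67351828]]
{'time': 0.1, 'qpos': array([-1.44105062e+00,  2.87135460e-01,  1.57804455e+00, -3.43329861e-05,
        1.27857709e+00, -1.49993400e-01]), 'dq': array([-4.65982624e-04, -2.00664058e-03, -1.68565443e-03, -3.42275437e-04,
        7.63715437e-05,  9.97824411e-04]), 'joint_efforts': array([ 6.96899206e-04, -4.07296586e+01, -2.93699616e+01, -1.54247277e-04,
        3.40578576e-03,  2.86911188e-06]), 'eef_pos': array([ 0.18632363, -0.64819775,  0.24903896]), 'tcp_rot': array([ 9.90232919e-01,  1.39418778e-01, -5.47646884e-06, -1.08233483e-03]), 'contact_force': array([ 0.48450232, -0.53314537, -0.28915515]), 'wrist_torque': array([-0.04648809, -0.02130286, -0.02322453]), 'finger_force': 0.0, 'opening': 1.001664086360368}
```

View pics/top0b.png

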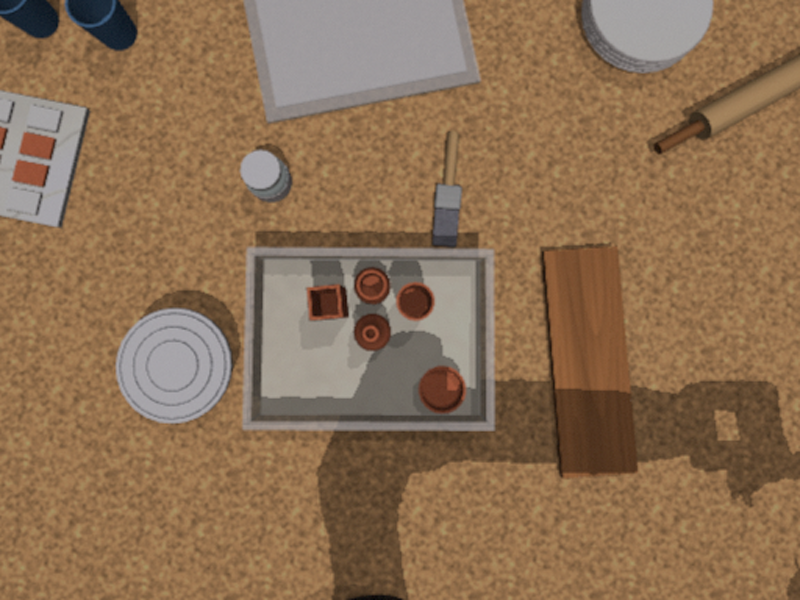

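View pics/side0b.png

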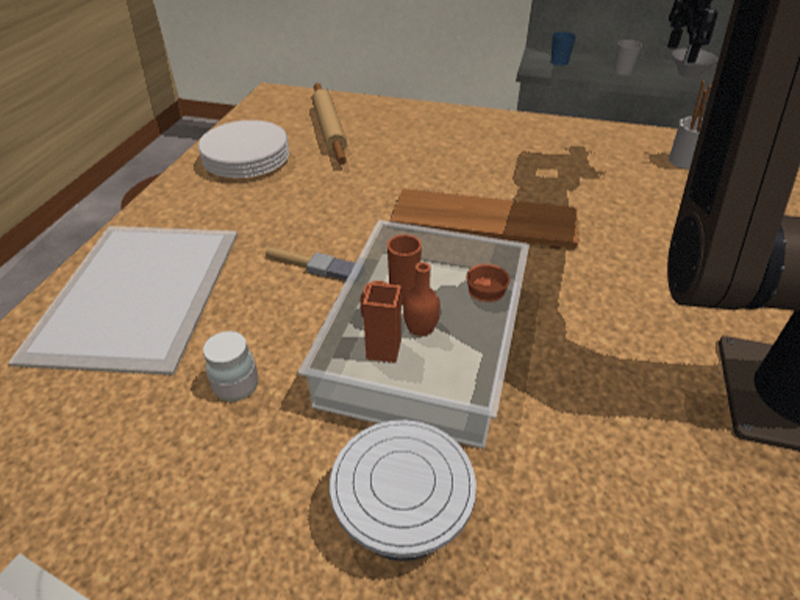

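The top view (800x600 scale) shows the square vase at (326,302), the jar at (372,285), the tumbler at (415,301) and the bottle at (371,331). The wheel is at (174,365), the board around (590,360) and the pinch bowl at (441,389). I'll crop both views for accurate picks.

```bash
python3 - <<'E'
from h import *
C=cam("top"); im=C[0]; hsv=cv2.cvtColor(im,cv2.COLOR_BGR2HSV)
m=(((hsv[...,0]<12)|(hsv[...,0]>172))&(hsv[...,1]>120)).astype(np.uint8)*255
m[:160]=0;m[260:]=0;m[:,:165]=0;m[:,310:]=0
for c in cv2.findContours(m,0,2)[0]:
    if cv2.contourArea(c)>60: print(cv2.contourArea(c),cv2.boundingRect(c))
# plates
g=(hsv[...,1]<60)&(hsv[...,2]>90); g=g.astype(np.uint8)*255; g[:,150:]=0; g[:190]=0
c=max(cv2.findContours(g,0,2)[0],key=cv2.contourArea); (e,s,a)=cv2.fitEllipse(c); print("wheel",e,s,ray(C,*e,.075))
a=cv2.resize(im[155:265,180:310],None,fx=4.5,fy=4.5,interpolation=cv2.INTER_CUBIC); cv2.imwrite("pics/tc.png",a)
for p in [(543,250),(615,246),(637,470),(561,476)]: print("board",ray(C,p[0]/1.5625,p[1]/1.5625,.02)[:2])
for p in [(245,249),(494,249),(243,430),(495,430)]: print("box",ray(C,p[0]/1.5625,p[1]/1.5625,.085)[:2])
S=cam("side"); b=cv2.resize(S[0][140:240,215:340],None,fx=5,fy=5,interpolation=cv2.INTER_CUBIC); cv2.imwrite("pics/sc.png",b)
E
```

```text
589.0 (268, 235, 30, 25)
381.0 (227, 201, 23, 23)
458.0 (197, 182, 26, 23)
412.5 (254, 181, 24, 24)
364.0 (227, 171, 22, 23)
wheel (110.71067810058594, 233.6000518798828) (72.50794982910156, 74.46278381347656) [0.50615068 0.31746874 0.075     ]
board [ 0.68366622 -0.24792285]
board [ 0.69025993 -0.36451132]
board [ 0.33645539 -0.38973792]
board [ 0.32780671 -0.26974874]
box [0.67685748 0.2122044 ]
box [ 0.67721689 -0.15668815]
box [0.41354464 0.21047418]
box [ 0.4122154  -0.15489889]
```

View pics/tc.png

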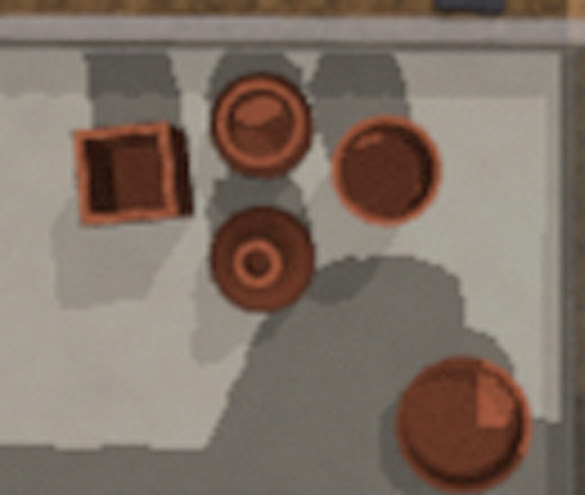

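View pics/sc.png

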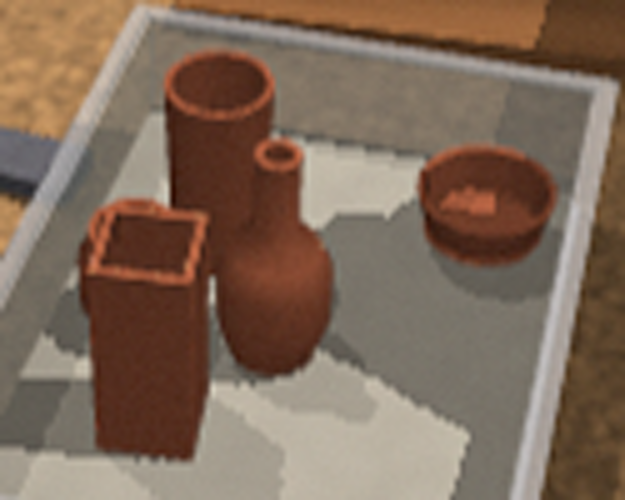

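The top crop shows rim centres at tumbler (387,170), bottle neck (258,263) and jar mouth (261,120), with the square rim corners around (125,172). In the side crop the tumbler rim is at (220,87), the neck at (278,155) and the square rim around (149,244).

```bash
python3 - <<'E'
from h import *
T=cam("top");S=cam("side")
t=lambda x,y:((x+.5)/4.5-.5+180,(y+.5)/4.5-.5+155)
s=lambda x,y:((x+.5)/5-.5+215,(y+.5)/5-.5+140)
for n,z,a,b in[("tum",.133,(387,170),(220,87)),("bot",.147,(258,263),(278,155)),("jar",.087,(261,120),None)]:
    print(n,ray(T,*t(*a),z)[:2], ray(S,*s(*b),z)[:2] if b else "")
for C,f,P in[(T,t,[(73,130),(165,122),(180,214),(83,225)]),(S,s,[(105,212),(208,215),(193,280),(90,268)])]:
    q=np.array([ray(C,*f(*p),.139)[:2] for p in P]); print("sq",q.mean(0),q.round(3).tolist()); 
    e=[q[1]-q[0],q[2]-q[1],q[3]-q[2],q[0]-q[3]]; print([round((np.degrees(np.arctan2(v[1],v[0]))+45)%90-45,1) for v in e])
# wheel from side: ellipse
im=S[0];hsv=cv2.cvtColor(im,cv2.COLOR_BGR2HSV); print("wheel side",ray(S,403/1.5625,480/1.5625,.075)[:2], "top rings",ray(T,173.5/1.5625-.2,365/1.5625-.2,.075)[:2])
E
```

```text
tum [ 0.59914345 -0.03681331] [ 0.59912103 -0.03462598]
bot [0.55498473 0.02470252] [0.55635238 0.02480843]
jar [0.62605661 0.02553898] 
sq [0.59774722 0.0883878 ] [[0.618, 0.113], [0.622, 0.07], [0.578, 0.062], [0.573, 0.108]]
[np.float64(5.0), np.float64(9.6), np.float64(6.4), np.float64(6.6)]
sq [0.59839062 0.08854861] [[0.623, 0.074], [0.578, 0.064], [0.574, 0.106], [0.618, 0.11]]
[np.float64(12.7), np.float64(6.5), np.float64(5.6), np.float64(7.4)]
wheel side [0.50579924 0.32033468] top rings [0.50660678 0.31718474]
```

Call:
jog_arm --deltas ".66 1 0 0 0 .42;.66 1 0 0 0 .42;.66 1 0 0 0 .42;.66 1 0 0 0 .42;.66 1 0 0 0 .42;.66 1 0 0 0 .42;.66 1 0 0 0 .42;.66 1 0 0 0 .42;.66 1 0 0 0 .42;.66 1 0 0 0 .42;.66 1 0 0 0 .42;.66 1 0 0 0 .42;.66 1 0 0 0 .42;.66 1 0 0 0 .42;.66 1 0 0 0 .42;.66 1 0 0 0 .42;.66 1 0 0 0 .42;.66 1 0 0 0 .42;.66 1 0 0 0 .42;.66 1 0 0 0 .42" --gripper 1

```text
time: 2.8
eef_pos: [0.451, -0.2473, 0.2504]
tcp_rot: [0.847, 0.532, 0.0, 0.0]
contact_force: [-0.3, -0.3, 0.1]
opening: 0.997
finger_force: 0.0
```

Call:
jog_arm --deltas ".67 .96 0 0 0 .41;.67 .96 0 0 0 .41;.67 .96 0 0 0 .41;.67 .96 0 0 0 .41;.67 .96 0 0 0 .41;.67 .96 0 0 0 .41;.67 .96 0 0 0 .41;.67 .96 0 0 0 .41;.67 .96 0 0 0 .41;.67 .96 0 0 0 .41;.67 .96 0 0 0 .41;0 0 -1 0 0 0;0 0 -1 0 0 0;0 0 -1 0 0 0;0 0 -.5 0 0 0;0 0 0 0 0 0"

```text
time: 4.8
eef_pos: [0.5971, -0.0378, 0.1789]
tcp_rot: [0.707, 0.707, -0.001, -0.001]
contact_force: [-0.1, 0.5, 0.1]
opening: 1.002
finger_force: 0.0
```

Call:
jog_arm --deltas ".1 .08 -.8 0 0 0;0 0 -.8 0 0 0;0 0 -.8 0 0 0;0 0 -.5 0 0 0;0 0 -.3 0 0 0;0 0 0 0 0 0"

```text
time: 5.55
eef_pos: [0.5997, -0.0359, 0.1158]
tcp_rot: [0.707, 0.707, -0.0, -0.0]
contact_force: [-1.2, 0.6, 0.8]
opening: 1.001
finger_force: 0.0
```

Call:
jog_arm --deltas "0 0 0 0 0 0;0 0 0 0 0 0;0 0 0 0 0 0;0 0 0 0 0 0;0 0 0 0 0 0;0 0 0 0 0 0;0 0 0 0 0 0;0 0 0 0 0 0" --gripper 0 --squeeze 30

```text
time: 6.55
eef_pos: [0.6002, -0.036, 0.1173]
tcp_rot: [0.707, 0.707, 0.0, 0.0]
contact_force: [-1.6, 0.4, 6.7]
opening: 0.619
finger_force: 31.8
```

Call:
jog_arm --deltas "0 0 .5 0 0 0;0 0 1 0 0 0;0 0 1 0 0 0;0 0 1 0 0 0;0 0 1 0 0 0;.04 -.98 .5 0 0 0;.04 -.98 0 0 0 0;.04 -.98 0 0 0 0;.04 -.98 0 0 0 0;.04 -.98 0 0 0 0;.04 -.98 0 0 0 0;.04 -.98 0 0 0 0;.04 -.98 0 0 0 0;.04 -.98 0 0 0 0;.04 -.98 0 0 0 0;.04 -.98 0 0 0 0;.04 -.98 0 0 0 0;.04 -.98 0 0 0 0;.04 -.98 0 0 0 0;0 0 0 0 0 0"

```text
time: 9.05
eef_pos: [0.6109, -0.312, 0.2162]
tcp_rot: [0.708, 0.706, -0.0, 0.0]
contact_force: [0.5, -1.0, -1.7]
opening: 0.618
finger_force: 32.0
```

Call:
jog_arm --deltas "0 0 -1 0 0 0;0 0 -1 0 0 0;0 0 -1 0 0 0;0 0 -.9 0 0 0;0 0 -.5 0 0 0;0 0 -.3 0 0 0;0 0 -.1 0 0 0;0 0 0 0 0 0"

```text
time: 10.05
eef_pos: [0.6114, -0.3106, 0.121]
tcp_rot: [0.707, 0.707, 0.0, 0.001]
contact_force: [-0.2, -0.6, -2.0]
opening: 0.618
finger_force: 32.0
```

Call:
jog_arm --deltas "0 0 -.15 0 0 0;0 0 -.1 0 0 0;0 0 -.1 0 0 0;0 0 0 0 0 0"

```text
time: 10.55
eef_pos: [0.6109, -0.3102, 0.113]
tcp_rot: [0.707, 0.707, -0.0, -0.0]
contact_force: [-0.2, -0.2, -2.3]
opening: 0.619
finger_force: 32.0
```

Call:
jog_arm --deltas "0 0 -.04 0 0 0;0 0 -.04 0 0 0;0 0 0 0 0 0"

```text
time: 10.92
eef_pos: [0.6112, -0.3105, 0.1125]
tcp_rot: [0.707, 0.707, -0.0, 0.0]
contact_force: [-2.1, 0.0, 1.7]
opening: 0.617
finger_force: 32.3
```

Call:
jog_arm --deltas "0 0 0 0 0 0;0 0 0 0 0 0;0 0 0 0 0 0;0 0 0 0 0 0;0 0 .3 0 0 0;0 0 .7 0 0 0;0 0 1 0 0 0;0 0 1 0 0 0;0 0 1 0 0 0;0 0 1 0 0 0" --gripper 1

```text
time: 12.18
eef_pos: [0.6112, -0.3104, 0.2137]
tcp_rot: [0.707, 0.707, 0.0, 0.001]
contact_force: [0.4, 0.3, 0.8]
opening: 0.996
finger_force: 0.0
```

Call:
jog_arm --deltas "-.16 .98 0 0 0 0;-.16 .98 0 0 0 0;-.16 .98 0 0 0 0;-.16 .98 0 0 0 0;-.16 .98 0 0 0 0;-.16 .98 0 0 0 0;-.16 .98 0 0 0 0;-.16 .98 0 0 0 0;-.16 .98 0 0 0 0;-.16 .98 0 0 0 0;-.16 .98 0 0 0 0;-.16 .98 0 0 0 0;-.16 .98 0 0 0 0;-.16 .98 0 0 0 0;-.16 .98 0 0 0 0;-.16 .98 0 0 0 0;-.16 .98 0 0 0 0;0 0 -1 0 0 0;0 0 0 0 0 0" --gripper 0.7

```text
time: 14.55
eef_pos: [0.555, 0.023, 0.1887]
tcp_rot: [0.707, 0.707, -0.002, -0.002]
contact_force: [0.0, -0.2, 0.5]
opening: 0.701
finger_force: 0.0
```

Call:
jog_arm --deltas ".02 .08 -.8 0 0 0;0 0 -.8 0 0 0;0 0 -.8 0 0 0;0 0 -.4 0 0 0;0 0 -.2 0 0 0;0 0 0 0 0 0"

```text
time: 15.3
eef_pos: [0.5571, 0.0244, 0.1317]
tcp_rot: [0.707, 0.707, 0.0, 0.0]
contact_force: [1.1, -0.2, 0.3]
opening: 0.703
finger_force: 0.0
```

Call:
jog_arm --deltas "0 0 0 0 0 0;0 0 0 0 0 0;0 0 0 0 0 0;0 0 0 0 0 0;0 0 0 0 0 0;0 0 0 0 0 0;0 0 0 0 0 0;0 0 0 0 0 0" --gripper 0

```text
time: 16.3
eef_pos: [0.5573, 0.0244, 0.1322]
tcp_rot: [0.707, 0.707, 0.0, 0.0]
contact_force: [-1.8, 0.2, 5.4]
opening: 0.25
finger_force: 31.4
```

Call:
jog_arm --deltas "0 0 .4 0 0 0;0 0 .8 0 0 0;0 0 1 0 0 0;0 0 1 0 0 0;0 0 1 0 0 0;-.13 -.9 .8 0 0 0;-.13 -.95 0 0 0 0;-.13 -.95 0 0 0 0;-.13 -.95 0 0 0 0;-.13 -.95 0 0 0 0;-.13 -.95 0 0 0 0;-.13 -.95 0 0 0 0;-.13 -.95 0 0 0 0;-.13 -.95 0 0 0 0;-.13 -.95 0 0 0 0;-.13 -.95 0 0 0 0;-.13 -.95 0 0 0 0;-.13 -.95 0 0 0 0;-.13 -.95 0 0 0 0;-.13 -.95 0 0 0 0"

```text
time: 18.8
eef_pos: [0.5178, -0.2608, 0.2317]
tcp_rot: [0.707, 0.707, 0.0, -0.0]
contact_force: [-0.3, -0.5, -3.2]
opening: 0.242
finger_force: 30.8
```

Call:
jog_arm --deltas "-.13 -.95 0 0 0 0;-.13 -.95 0 0 0 0;-.13 -.95 0 0 0 0;0 0 -1 0 0 0;0 0 -1 0 0 0;0 0 -1 0 0 0;0 0 -.8 0 0 0;0 0 -.5 0 0 0;0 0 -.3 0 0 0;0 0 0 0 0 0"

```text
time: 20.05
eef_pos: [0.5103, -0.3165, 0.1396]
tcp_rot: [0.707, 0.707, 0.0, -0.0]
contact_force: [0.7, -0.3, -2.3]
opening: 0.249
finger_force: 30.7
```

Target contact near z = 0.127.

Call:
jog_arm --deltas "0 0 -.2 0 0 0;0 0 -.15 0 0 0;0 0 -.1 0 0 0;0 0 -.05 0 0 0;0 0 -.05 0 0 0;0 0 0 0 0 0"

```text
time: 20.8
eef_pos: [0.5102, -0.3165, 0.1287]
tcp_rot: [0.707, 0.707, -0.0, -0.0]
contact_force: [-0.2, 0.4, -3.6]
opening: 0.245
finger_force: 30.7
```

Call:
jog_arm --deltas "0 0 -.05 0 0 0;0 0 -.05 0 0 0;0 0 0 0 0 0"

```text
time: 21.18
eef_pos: [0.5103, -0.3167, 0.1273]
tcp_rot: [0.707, 0.707, -0.0, 0.0]
contact_force: [-1.4, 0.5, 0.0]
opening: 0.246
finger_force: 31.0
```

Call:
jog_arm --deltas "0 0 -.03 0 0 0;0 0 0 0 0 0"

```text
time: 21.42
eef_pos: [0.5105, -0.3169, 0.1273]
tcp_rot: [0.707, 0.707, -0.0, 0.0]
contact_force: [-2.5, 1.8, 5.5]
opening: 0.251
finger_force: 31.7
```

Call:
jog_arm --deltas "0 0 0 0 0 0;0 0 0 0 0 0;0 0 0 0 0 0;0 0 .3 0 0 0;0 0 .7 0 0 0;0 0 1 0 0 0;0 0 1 0 0 0;0 0 1 0 0 0;.2 1 .5 0 0 0;.2 1 0 0 0 0;.2 1 0 0 0 0;.2 1 0 0 0 0;.2 1 0 0 0 0;.2 1 0 0 0 0;.2 1 0 0 0 0;.2 1 0 0 0 0;.2 1 0 0 0 0;.2 1 0 0 0 0;.2 1 0 0 0 0;.2 1 0 0 0 0" --gripper 0.7

```text
time: 23.92
eef_pos: [0.5585, -0.0752, 0.2162]
tcp_rot: [0.707, 0.707, 0.0, 0.0]
contact_force: [-0.1, 0.4, 0.8]
opening: 0.7
finger_force: 0.0
```

Call:
jog_arm --deltas ".2 1 0 0 0 0.2;.2 1 0 0 0 0.2;.2 1 0 0 0 0.2;.2 1 0 0 0 0.2;.2 1 0 0 0 0.2;.2 1 0 0 0 0.1;.2 1 0 0 0 0.1;.2 1 0 0 0 0;.1 .25 0 0 0 0;0 0 0 0 0 0" --gripper 1

```text
time: 25.18
eef_pos: [0.5923, 0.0888, 0.216]
tcp_rot: [0.663, 0.748, -0.0, 0.0]
contact_force: [0.5, -0.1, -0.3]
opening: 1.0
finger_force: 0.0
```

Call:
jog_arm --deltas ".28 0 -1 0 0 0;0 0 -1 0 0 0;0 0 -1 0 0 0;0 0 -1 0 0 0;0 0 -.6 0 0 0;0 0 -.3 0 0 0;0 0 0 0 0 0"

```text
time: 26.05
eef_pos: [0.5979, 0.0885, 0.118]
tcp_rot: [0.663, 0.748, -0.0, -0.0]
contact_force: [0.5, 0.3, -0.2]
opening: 0.999
finger_force: 0.0
```

Call:
jog_arm --deltas "0 0 0 0 0 0;0 0 0 0 0 0;0 0 0 0 0 0;0 0 0 0 0 0;0 0 0 0 0 0;0 0 0 0 0 0;0 0 0 0 0 0;0 0 0 0 0 0" --gripper 0

```text
time: 27.05
eef_pos: [0.5983, 0.0885, 0.1191]
tcp_rot: [0.663, 0.748, 0.0, 0.0]
contact_force: [-1.5, 0.4, 5.1]
opening: 0.536
finger_force: 31.4
```

Call:
jog_arm --deltas "0 0 .4 0 0 0;0 0 .8 0 0 0;0 0 1 0 0 0;0 0 1 0 0 0;0 0 1 0 0 0;-.2 -.5 1 0 0 0;-.7 -1 0 0 0 0;-.7 -1 0 0 0 0;-.7 -1 0 0 0 0;-.7 -1 0 0 0 0;-.7 -1 0 0 0 0;-.7 -1 0 0 0 0;-.7 -1 0 0 0 0;-.7 -1 0 0 0 0;-.7 -1 0 0 0 0;-.7 -1 0 0 0 0;-.7 -1 0 0 0 0;-.7 -1 0 0 0 0;-.7 -1 0 0 0 0;-.1 -1 0 0 0 0"

```text
time: 29.55
eef_pos: [0.4081, -0.2022, 0.2219]
tcp_rot: [0.664, 0.748, -0.0, -0.0]
contact_force: [0.2, 0.0, -3.0]
opening: 0.538
finger_force: 31.4
```

Call:
jog_arm --deltas "0 -1 0 0 0 0;0 -1 0 0 0 0;0 -1 0 0 0 0;0 -1 0 0 0 0;0 -1 0 0 0 0;0 -1 0 0 0 0;0 -.2 -1 0 0 0;0 0 -1 0 0 0;0 0 -1 0 0 0;0 0 -1 0 0 0;0 0 -.5 0 0 0;0 0 -.2 0 0 0;0 0 0 0 0 0"

```text
time: 31.18
eef_pos: [0.41, -0.3259, 0.1285]
tcp_rot: [0.663, 0.748, -0.0, 0.0]
contact_force: [-0.1, -0.5, -2.3]
opening: 0.534
finger_force: 31.4
```

Contact is expected near 0.114.

Call:
jog_arm --deltas "0 0 -.2 0 0 0;0 0 -.2 0 0 0;0 0 -.1 0 0 0;0 0 -.05 0 0 0;0 0 -.05 0 0 0;0 0 0 0 0 0"

```text
time: 31.92
eef_pos: [0.4098, -0.3255, 0.1161]
tcp_rot: [0.663, 0.748, 0.0, -0.0]
contact_force: [0.0, -0.8, -2.8]
opening: 0.537
finger_force: 31.4
```

Call:
jog_arm --deltas "0 0 -.05 0 0 0;0 0 -.05 0 0 0;0 0 -.03 0 0 0;0 0 0 0 0 0"

```text
time: 32.42
eef_pos: [0.4099, -0.3257, 0.1141]
tcp_rot: [0.663, 0.748, -0.0, 0.0]
contact_force: [-1.4, 0.5, 0.9]
opening: 0.539
finger_force: 31.6
```

Call:
jog_arm --deltas "0 0 0 0 0 0;0 0 0 0 0 0;0 0 0 0 0 0;0 0 0 0 0 0;0 0 .3 0 0 0;0 0 .7 0 0 0;0 0 1 0 0 0;0 0 1 0 0 0;0 0 1 0 0 0;0 0 1 0 0 0;.3 1 0 0 0 .8;.3 1 0 0 0 .8;.3 1 0 0 0 .8;.3 1 0 0 0 .8;.3 1 0 0 0 .8" --gripper 1

```text
time: 34.3
eef_pos: [0.4402, -0.225, 0.2149]
tcp_rot: [0.5, 0.866, -0.0, 0.001]
contact_force: [-0.4, 0.5, 0.3]
opening: 1.001
finger_force: 0.0
```

```bash
python3 - <<'E'
from h import *
C=cam("top"); cv2.imwrite("pics/t1.png",cv2.resize(C[0],(800,600)))
E
```

```text
(no output)
```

View pics/t1.png

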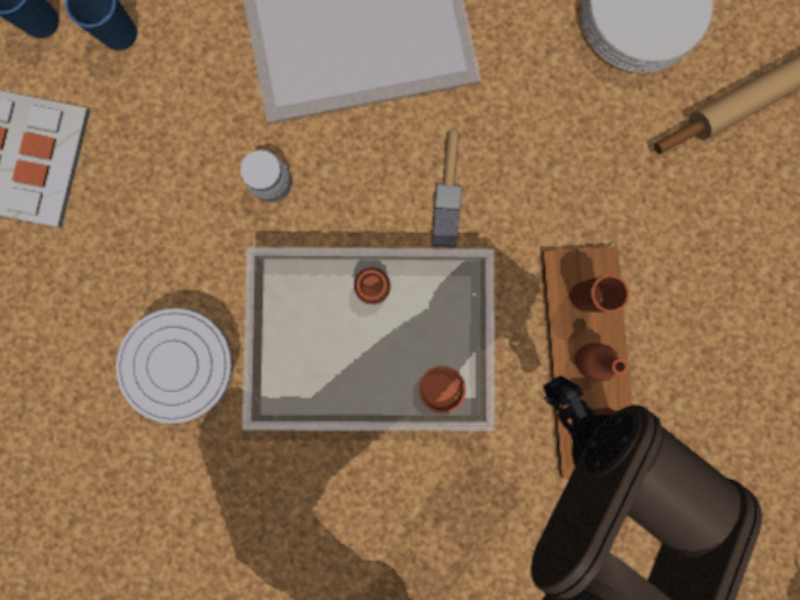

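The top view shows the tumbler at (608,294) and the bottle neck at (620,366) standing on the board, and the jar unmoved at (372,285). Next I go to the jar.

Call:
jog_arm --deltas ".71 .96 0 0 0 .8;.71 .96 0 0 0 .8;.71 .96 0 0 0 .8;.71 .96 0 0 0 .8;.71 .96 0 0 0 .8;.71 .96 0 0 0 .8;.71 .96 0 0 0 .8;.71 .96 0 0 0 .8;.71 .96 0 0 0 .8;.71 .96 0 0 0 .8;.71 .96 0 0 0 .8;.71 .96 0 0 0 .8;.71 .96 0 0 0 .85;0 0 -1 0 0 0;0 0 -1 0 0 0;0 0 -1 0 0 0;0 0 -.5 0 0 0;0 0 0 0 0 0"

```text
time: 36.6
eef_pos: [0.6236, 0.0238, 0.142]
tcp_rot: [0.003, 1.0, 0.0, -0.001]
contact_force: [0.5, -0.1, 0.3]
opening: 0.998
finger_force: 0.0
```

Call:
jog_arm --deltas ".08 .08 -.8 0 0 0;0 0 -.8 0 0 0;0 0 -.8 0 0 0;0 0 -.8 0 0 0;0 0 -.6 0 0 0;0 0 -.3 0 0 0;0 0 0 0 0 0"

```text
time: 37.48
eef_pos: [0.6259, 0.0257, 0.0611]
tcp_rot: [0.003, 1.0, 0.0, -0.0]
contact_force: [-0.1, -0.2, -0.1]
opening: 1.0
finger_force: 0.0
```

Call:
jog_arm --deltas "0 0 0 0 0 0;0 0 0 0 0 0;0 0 0 0 0 0;0 0 0 0 0 0;0 0 0 0 0 0;0 0 0 0 0 0;0 0 0 0 0 0" --gripper 0

```text
time: 38.35
eef_pos: [0.6269, 0.0255, 0.0626]
tcp_rot: [0.003, 1.0, -0.0, 0.001]
contact_force: [0.4, -0.4, 5.5]
opening: 0.639
finger_force: 32.5
```

Call:
jog_arm --deltas "0 0 .4 0 0 0;0 0 .8 0 0 0;0 0 1 0 0 0;0 0 1 0 0 0;0 0 1 0 0 0;-.4 .97 .8 0 0 0;-.4 .97 0 0 0 0;-.4 .97 0 0 0 0;-.4 .97 0 0 0 0;-.4 .97 0 0 0 0;-.4 .97 0 0 0 0;-.4 .97 0 0 0 0;-.4 .97 0 0 0 0;-.4 .97 0 0 0 0;-.4 .97 0 0 0 0;-.4 .97 0 0 0 0;-.4 .97 0 0 0 0;-.4 .97 0 0 0 0;-.4 .97 0 0 0 0;-.4 .97 0 0 0 0"

```text
time: 40.85
eef_pos: [0.5055, 0.318, 0.1615]
tcp_rot: [0.003, 1.0, -0.0, -0.0]
contact_force: [0.8, -0.9, -1.9]
opening: 0.647
finger_force: 32.2
```

Call:
jog_arm --deltas "0 0 -.7 0 0 0;0 0 -.7 0 0 0;0 0 -.4 0 0 0;0 0 0 0 0 0"

```text
time: 41.35
eef_pos: [0.5055, 0.3158, 0.1239]
tcp_rot: [0.003, 1.0, -0.001, -0.001]
contact_force: [0.2, 0.6, -2.2]
opening: 0.64
finger_force: 32.2
```

Call:
jog_arm --deltas "0 .1 -.2 0 0 0;0 0 -.15 0 0 0;0 0 -.1 0 0 0;0 0 -.05 0 0 0;0 0 0 0 0 0"

```text
time: 41.98
eef_pos: [0.506, 0.3187, 0.1156]
tcp_rot: [0.003, 1.0, 0.0, 0.0]
contact_force: [0.2, 0.4, -1.4]
opening: 0.646
finger_force: 32.2
```

Call:
jog_arm --deltas "0 0 -.06 0 0 0;0 0 -.06 0 0 0;0 0 -.04 0 0 0;0 0 0 0 0 0"

```text
time: 42.48
eef_pos: [0.506, 0.3187, 0.1127]
tcp_rot: [0.003, 1.0, -0.0, -0.0]
contact_force: [-1.2, -0.9, 0.6]
opening: 0.643
finger_force: 32.4
```

Call:
jog_arm --deltas "0 0 0 0 0 0;0 0 0 0 0 0;0 0 0 0 0 0;0 0 0 0 0 0;0 0 .3 0 0 0;0 0 .7 0 0 0;0 0 1 0 0 0;0 0 1 0 0 0;0 0 1 0 0 0;0 0 1 0 0 0;-.1 -1 0 0 0 -.45;-.1 -1 0 0 0 -.45;-.1 -1 0 0 0 -.45;-.1 -1 0 0 0 -.45;-.1 -1 0 0 0 -.45;-.1 -1 0 0 0 -.45;-.1 -1 0 0 0 -.45;-.1 -1 0 0 0 -.45;-.1 -1 0 0 0 -.45;-.1 -1 0 0 0 -.45" --gripper 1

```text
time: 44.98
eef_pos: [0.4858, 0.1174, 0.2124]
tcp_rot: [0.227, 0.974, 0.0, 0.0]
contact_force: [0.9, 0.0, -0.5]
opening: 0.998
finger_force: 0.0
```

```bash
python3 - <<'E'
from h import *
C=cam("top"); S=cam("side"); a=cv2.resize(C[0][180:280,60:190],None,fx=3,fy=3,interpolation=cv2.INTER_CUBIC); b=cv2.resize(S[0][230:360,190:320],None,fx=3,fy=3,interpolation=cv2.INTER_CUBIC)
h=np.zeros((390,780,3),np.uint8); h[:300,:390]=a; h[:,390:]=b; cv2.imwrite("pics/w.png",h)
E
```

```text
(no output)
```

View pics/w.png

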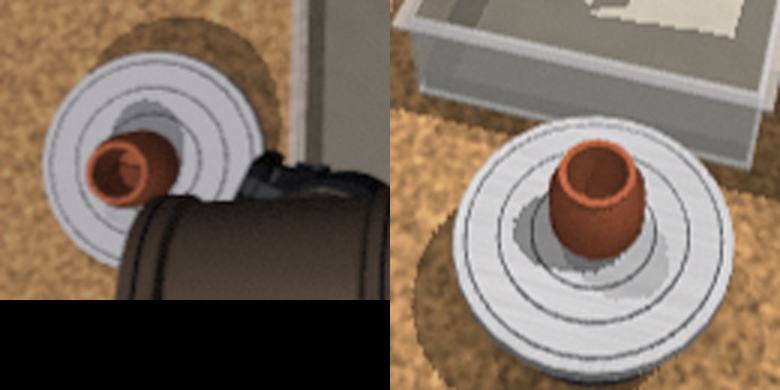

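```bash
python3 - <<'E'
from h import *
C=cam("top"); S=cam("side")
f=lambda x,o:(x+.5)/3-.5+o
print(ray(C,f(117,60),f(172,180),.137), ray(S,f(210,190),f(174,230),.137), ray(S,f(207,190),f(241,230),.075))
for p in [(.506,.319),(.506,.3175)]:
  q=proj(C,(*p,.137)),proj(S,(*p,.137)),proj(S,(*p,.075)); print((q[0]-[60,180])*3,(q[1]-[190,230])*3,(q[2]-[190,230])*3)
E
```

```text
[0.50435289 0.31869098 0.137     ] [0.50334174 0.31930611 0.137     ] [0.50308784 0.32531717 0.075     ]
[115.62737636 168.65665718] [204.57533027 171.45640445] [204.01003671 229.57810796]
[117.757076   168.65215743] [205.25923452 169.23594984] [204.65265381 227.40312015]
```

The jar stands on the wheel within about 3 mm of its centre. Next I put the square vase back.

Call:
jog_arm --deltas "-.17 -1 0 0 0 -.45;-.17 -1 0 0 0 -.45;-.17 -1 0 0 0 -.45;-.17 -1 0 0 0 -.45;-.17 -1 0 0 0 -.45;-.17 -1 0 0 0 -.45;-.17 -1 0 0 0 -.45;-.17 -1 0 0 0 -.45;-.17 -1 0 0 0 -.45;-.17 -1 0 0 0 -.45;-.17 -1 0 0 0 -.45;-.17 -1 0 0 0 -.45;-.17 -1 0 0 0 -.45;-.17 -1 0 0 0 -.45;-.17 -1 0 0 0 -.45;-.17 -1 0 0 0 -.45;-.17 -1 0 0 0 -.45;-.17 -1 0 0 0 -.45;-.17 -1 0 0 0 -.45;-.17 -1 0 0 0 -.45"

```text
time: 47.68
eef_pos: [0.418, -0.2824, 0.2123]
tcp_rot: [0.628, 0.778, 0.0, 0.0]
contact_force: [-0.4, -1.0, 0.5]
opening: 1.0
finger_force: 0.0
```

Call:
jog_arm --deltas "-.17 -1 0 0 0 -.45;-.17 -1 0 0 0 -.45;0 -.15 -.5 0 0 0;0 0 -1 0 0 0;0 0 0 0 0 0"

```text
time: 48.3
eef_pos: [0.4102, -0.3229, 0.1798]
tcp_rot: [0.661, 0.75, 0.0, -0.003]
contact_force: [0.4, 0.7, -0.5]
opening: 1.003
finger_force: 0.0
```

Call:
jog_arm --deltas "0 -.1 -.9 0 0 -.04;0 0 -.9 0 0 0;0 0 -.8 0 0 0;0 0 -.5 0 0 0;0 0 -.2 0 0 0;0 0 0 0 0 0"

```text
time: 49.05
eef_pos: [0.4113, -0.3264, 0.1163]
tcp_rot: [0.663, 0.749, -0.0, -0.0]
contact_force: [-0.1, -0.1, -0.8]
opening: 0.999
finger_force: 0.0
```

Call:
jog_arm --deltas "0 0 0 0 0 0;0 0 0 0 0 0;0 0 0 0 0 0;0 0 0 0 0 0;0 0 0 0 0 0;0 0 0 0 0 0;0 0 0 0 0 0" --gripper 0

```text
time: 49.92
eef_pos: [0.4113, -0.3267, 0.117]
tcp_rot: [0.663, 0.749, -0.0, 0.0]
contact_force: [-2.7, 0.8, 5.5]
opening: 0.532
finger_force: 32.4
```

Call:
jog_arm --deltas "0 0 .4 0 0 0;0 0 .8 0 0 0;0 0 1 0 0 0;0 0 1 0 0 0;0 0 1 0 0 0;0 .5 1 0 0 0;0 1 .3 0 0 0;0 1 0 0 0 0;0 1 0 0 0 0;0 1 0 0 0 0;0 1 0 0 0 0;0 1 0 0 0 0;0 1 0 0 0 0;.7 1 0 0 0 0;.7 1 0 0 0 0;.7 1 0 0 0 0;.7 1 0 0 0 0;.7 1 0 0 0 0;.7 1 0 0 0 0;.7 1 0 0 0 0"

```text
time: 52.42
eef_pos: [0.5095, -0.0349, 0.2263]
tcp_rot: [0.663, 0.749, -0.0, 0.0]
contact_force: [0.8, 0.6, -2.5]
opening: 0.54
finger_force: 32.0
```

Call:
jog_arm --deltas ".7 1 0 0 0 0;.7 1 0 0 0 0;.7 1 0 0 0 0;.7 1 0 0 0 0;.7 1 0 0 0 0;.7 1 0 0 0 0;.23 .2 0 0 0 0;0 0 -1 0 0 0;0 0 -1 0 0 0;0 0 -1 0 0 0;0 0 -1 0 0 0;0 0 -.5 0 0 0;0 0 0 0 0 0"

```text
time: 54.05
eef_pos: [0.5973, 0.0876, 0.1351]
tcp_rot: [0.663, 0.749, -0.001, -0.001]
contact_force: [-0.3, 1.4, -3.3]
opening: 0.538
finger_force: 32.0
```

Call:
jog_arm --deltas ".03 0 -.2 0 0 0;0 0 -.2 0 0 0;0 0 -.1 0 0 0;0 0 -.05 0 0 0;0 0 0 0 0 0"

```text
time: 54.68
eef_pos: [0.5984, 0.0877, 0.1254]
tcp_rot: [0.663, 0.749, 0.0, 0.0]
contact_force: [0.2, 0.4, -3.0]
opening: 0.531
finger_force: 32.0
```

Call:
jog_arm --deltas "0 0 -.08 0 0 0;0 0 -.05 0 0 0;0 0 -.04 0 0 0;0 0 0 0 0 0"

```text
time: 55.18
eef_pos: [0.5985, 0.0877, 0.1221]
tcp_rot: [0.663, 0.749, -0.0, -0.0]
contact_force: [-0.8, -1.4, -2.4]
opening: 0.539
finger_force: 32.2
```

Call:
jog_arm --deltas "0 0 -.04 0 0 0;0 0 -.03 0 0 0;0 0 0 0 0 0"

```text
time: 55.55
eef_pos: [0.5986, 0.0876, 0.1221]
tcp_rot: [0.663, 0.749, -0.0, 0.0]
contact_force: [-3.8, -1.0, 5.8]
opening: 0.536
finger_force: 33.2
```

Call:
jog_arm --deltas "0 0 0 0 0 0;0 0 0 0 0 0;0 0 0 0 0 0;0 0 0 0 0 0;0 0 .3 0 0 0;0 0 .7 0 0 0;0 0 1 0 0 0;0 0 1 0 0 0;0 0 1 0 0 0;0 0 .9 0 0 0;-.22 -1 0 0 0 -.2;-.22 -1 0 0 0 -.2;-.22 -1 0 0 0 -.2;-.22 -1 0 0 0 -.2;-.22 -1 0 0 0 -.2;-.22 -1 0 0 0 -.2;-.22 -1 0 0 0 0;-.22 -1 0 0 0 0;-.22 -1 0 0 0 0;-.22 -1 0 0 0 0" --gripper 1

```text
time: 58.05
eef_pos: [0.5541, -0.1137, 0.2185]
tcp_rot: [0.707, 0.707, 0.0, 0.0]
contact_force: [-0.1, -0.5, -1.0]
opening: 0.998
finger_force: 0.0
```

Call:
jog_arm --deltas "-.22 -1 0 0 0 0;-.22 -1 0 0 0 0;-.22 -1 0 0 0 0;-.22 -1 0 0 0 0;-.22 -1 0 0 0 0;-.22 -1 0 0 0 0;-.22 -1 0 0 0 0;-.22 -1 0 0 0 0;-.22 -1 0 0 0 0;-.22 -1 0 0 0 0;0 -.2 -1 0 0 0;0 0 -.5 0 0 0;0 0 0 0 0 0" --gripper 0.7

```text
time: 59.68
eef_pos: [0.5096, -0.3149, 0.186]
tcp_rot: [0.707, 0.708, -0.0, -0.002]
contact_force: [-1.0, -0.8, 0.5]
opening: 0.7
finger_force: 0.0
```

Call:
jog_arm --deltas "0 -.05 -.8 0 0 0;0 0 -.8 0 0 0;0 0 -.7 0 0 0;0 0 -.4 0 0 0;0 0 -.2 0 0 0;0 0 0 0 0 0"

```text
time: 60.42
eef_pos: [0.5105, -0.3174, 0.1304]
tcp_rot: [0.707, 0.707, -0.0, -0.0]
contact_force: [-0.1, -0.6, 0.2]
opening: 0.701
finger_force: 0.0
```

Call:
jog_arm --deltas "0 0 0 0 0 0;0 0 0 0 0 0;0 0 0 0 0 0;0 0 0 0 0 0;0 0 0 0 0 0;0 0 0 0 0 0;0 0 0 0 0 0;0 0 0 0 0 0" --gripper 0

```text
time: 61.42
eef_pos: [0.5105, -0.3176, 0.1312]
tcp_rot: [0.707, 0.708, -0.0, 0.0]
contact_force: [-2.8, -0.6, 4.9]
opening: 0.248
finger_force: 29.9
```

Call:
jog_arm --deltas "0 0 .4 0 0 0;0 0 .8 0 0 0;0 0 1 0 0 0;0 0 1 0 0 0;0 0 1 0 0 0;0 .9 1 0 0 0;.13 .95 .3 0 0 0;.13 .95 0 0 0 0;.13 .95 0 0 0 0;.13 .95 0 0 0 0;.13 .95 0 0 0 0;.13 .95 0 0 0 0;.13 .95 0 0 0 0;.13 .95 0 0 0 0;.13 .95 0 0 0 0;.13 .95 0 0 0 0;.13 .95 0 0 0 0;.13 .95 0 0 0 0;.13 .95 0 0 0 0;.13 .95 0 0 0 0"

```text
time: 63.92
eef_pos: [0.547, -0.0321, 0.2405]
tcp_rot: [0.707, 0.707, 0.0, 0.0]
contact_force: [0.6, 0.2, -3.4]
opening: 0.248
finger_force: 29.7
```

Call:
jog_arm --deltas ".13 .95 0 0 0 0;.13 .95 0 0 0 0;.26 .95 0 0 0 0;0 .05 -1 0 0 0;0 0 -1 0 0 0;0 0 -1 0 0 0;0 0 -.9 0 0 0;0 0 -.5 0 0 0;0 0 -.2 0 0 0;0 0 0 0 0 0"

```text
time: 65.18
eef_pos: [0.5575, 0.0245, 0.1487]
tcp_rot: [0.707, 0.707, 0.0, 0.0]
contact_force: [0.0, -0.9, -2.5]
opening: 0.245
finger_force: 29.6
```

Call:
jog_arm --deltas "0 0 -.25 0 0 0;0 0 -.15 0 0 0;0 0 -.1 0 0 0;0 0 -.05 0 0 0;0 0 0 0 0 0"

```text
time: 65.8
eef_pos: [0.5572, 0.0247, 0.1375]
tcp_rot: [0.707, 0.707, -0.0, -0.0]
contact_force: [-0.1, 0.3, -3.3]
opening: 0.245
finger_force: 29.6
```

Call:
jog_arm --deltas "0 0 -.05 0 0 0;0 0 -.05 0 0 0;0 0 0 0 0 0"

```text
time: 66.18
eef_pos: [0.5575, 0.0246, 0.1361]
tcp_rot: [0.707, 0.707, 0.0, 0.0]
contact_force: [-0.6, 0.4, 0.6]
opening: 0.25
finger_force: 29.9
```

Call:
jog_arm --deltas "0 0 -.03 0 0 0;0 0 0 0 0 0"

```text
time: 66.42
eef_pos: [0.5576, 0.0246, 0.1361]
tcp_rot: [0.707, 0.707, 0.0, 0.0]
contact_force: [-2.7, 0.6, 3.9]
opening: 0.245
finger_force: 30.5
```

Call:
jog_arm --deltas "0 0 0 0 0 0;0 0 0 0 0 0;0 0 0 0 0 0;0 0 .3 0 0 0;0 0 .7 0 0 0;0 0 1 0 0 0;0 0 1 0 0 0;0 0 1 0 0 0;.16 -.98 0 0 0 0;.16 -.98 0 0 0 0;.16 -.98 0 0 0 0;.16 -.98 0 0 0 0;.16 -.98 0 0 0 0;.16 -.98 0 0 0 0;.16 -.98 0 0 0 0;.16 -.98 0 0 0 0;.16 -.98 0 0 0 0;.16 -.98 0 0 0 0;.16 -.98 0 0 0 0;.16 -.98 0 0 0 0" --gripper 0.7

```text
time: 68.92
eef_pos: [0.5958, -0.2118, 0.2149]
tcp_rot: [0.707, 0.707, 0.0, 0.0]
contact_force: [0.1, 0.2, 0.1]
opening: 0.701
finger_force: 0.0
```

Call:
jog_arm --deltas ".16 -.98 0 0 0 0;.16 -.98 0 0 0 0;.16 -.98 0 0 0 0;.16 -.98 0 0 0 0;.16 -.98 0 0 0 0;0 -.05 -.8 0 0 0;0 0 -.8 0 0 0;0 0 0 0 0 0" --gripper 1

```text
time: 69.92
eef_pos: [0.6102, -0.3078, 0.1793]
tcp_rot: [0.706, 0.708, -0.0, -0.003]
contact_force: [-0.1, -0.2, -0.8]
opening: 1.004
finger_force: 0.0
```

Call:
jog_arm --deltas "0.02 -.07 -.9 0 0 0;0 0 -.9 0 0 0;0 0 -.8 0 0 0;0 0 -.5 0 0 0;0 0 -.2 0 0 0;0 0 0 0 0 0"

```text
time: 70.68
eef_pos: [0.6121, -0.311, 0.1169]
tcp_rot: [0.707, 0.707, 0.0, 0.0]
contact_force: [-0.3, 0.2, 0.4]
opening: 1.004
finger_force: 0.0
```

Call:
jog_arm --deltas "0 0 0 0 0 0;0 0 0 0 0 0;0 0 0 0 0 0;0 0 0 0 0 0;0 0 0 0 0 0;0 0 0 0 0 0;0 0 0 0 0 0" --gripper 0

```text
time: 71.55
eef_pos: [0.6122, -0.3113, 0.118]
tcp_rot: [0.707, 0.708, -0.0, 0.0]
contact_force: [-2.4, 0.3, 5.8]
opening: 0.618
finger_force: 31.9
```

Call:
jog_arm --deltas "0 0 .4 0 0 0;0 0 .8 0 0 0;0 0 1 0 0 0;0 0 1 0 0 0;0 0 1 0 0 0;0 .9 1 0 0 0;-.05 .98 .2 0 0 0;-.05 .98 0 0 0 0;-.05 .98 0 0 0 0;-.05 .98 0 0 0 0;-.05 .98 0 0 0 0;-.05 .98 0 0 0 0;-.05 .98 0 0 0 0;-.05 .98 0 0 0 0;-.05 .98 0 0 0 0;-.05 .98 0 0 0 0;-.05 .98 0 0 0 0;-.05 .98 0 0 0 0;-.05 .98 0 0 0 0;0 .1 0 0 0 0"

```text
time: 74.05
eef_pos: [0.5989, -0.0346, 0.2249]
tcp_rot: [0.706, 0.708, -0.0, -0.0]
contact_force: [-0.3, -0.3, -0.8]
opening: 0.621
finger_force: 32.0
```

Call:
jog_arm --deltas "0 0 -1 0 0 0;0 0 -1 0 0 0;0 0 -1 0 0 0;0 0 -.9 0 0 0;0 0 -.5 0 0 0;0 0 -.2 0 0 0;0 0 0 0 0 0"

```text
time: 74.92
eef_pos: [0.5993, -0.0362, 0.1332]
tcp_rot: [0.707, 0.707, 0.0, 0.0]
contact_force: [-0.4, 0.7, -1.6]
opening: 0.617
finger_force: 32.0
```

Call:
jog_arm --deltas "0.03 0 -.2 0 0 0;0 0 -.15 0 0 0;0 0 -.05 0 0 0;0 0 -.05 0 0 0;0 0 0 0 0 0"

```text
time: 75.55
eef_pos: [0.5996, -0.0361, 0.1239]
tcp_rot: [0.707, 0.707, -0.0, -0.0]
contact_force: [-0.5, 0.0, -2.1]
opening: 0.618
finger_force: 32.0
```

Call:
jog_arm --deltas "0 0 -.05 0 0 0;0 0 -.03 0 0 0;0 0 0 0 0 0"

```text
time: 75.92
eef_pos: [0.5999, -0.0362, 0.1231]
tcp_rot: [0.707, 0.707, 0.0, 0.0]
contact_force: [-1.9, 0.2, 2.7]
opening: 0.616
finger_force: 32.4
```

Contact, so I release, rise and retreat toward -y.

Call:
jog_arm --deltas "0 0 0 0 0 0;0 0 0 0 0 0;0 0 0 0 0 0;0 0 0 0 0 0;0 0 .3 0 0 0;0 0 .7 0 0 0;0 0 1 0 0 0;0 0 1 0 0 0;0 0 1 0 0 0;0 -1 1 0 0 0;0 -1 0 0 0 0;0 -1 0 0 0 0;0 -1 0 0 0 0;0 -1 0 0 0 0;0 -1 0 0 0 0;0 -1 0 0 0 0;0 -1 0 0 0 0;0 -1 0 0 0 0;0 -1 0 0 0 0;0 -1 0 0 0 0" --gripper 1

```text
time: 78.42
eef_pos: [0.5996, -0.2574, 0.2224]
tcp_rot: [0.707, 0.707, 0.0, 0.0]
contact_force: [-0.3, -0.0, 0.4]
opening: 1.004
finger_force: 0.0
```

Call:
jog_arm --deltas "0 -1 0 0 0 0;0 -1 0 0 0 0;0 -1 0 0 0 0;0 -1 0 0 0 0;0 -1 0 0 0 0;0 -1 0 0 0 0;0 -.5 0 0 0 0;0 0 0 0 0 0;0 0 0 0 0 0;0 0 0 0 0 0"

```text
time: 79.68
eef_pos: [0.5998, -0.3854, 0.2224]
tcp_rot: [0.706, 0.708, 0.0, -0.0]
contact_force: [0.9, 0.0, 0.1]
opening: 1.001
finger_force: 0.0
```

```bash
python3 - <<'E'
from h import *
C=cam("top"); im=C[0]; hsv=cv2.cvtColor(im,cv2.COLOR_BGR2HSV)
m=(((hsv[...,0]<12)|(hsv[...,0]>172))&(hsv[...,1]>120)).astype(np.uint8)*255
m[:160]=0;m[260:]=0;m[:,:60]=0;m[:,310:]=0
for c in cv2.findContours(m,0,2)[0]:
    if cv2.contourArea(c)>60: print(cv2.contourArea(c),cv2.boundingRect(c))
cv2.imwrite("pics/t2.png",cv2.resize(im,(800,600)))
E
```

```text
584.5 (268, 235, 30, 25)
542.5 (89, 224, 30, 25)
380.0 (226, 200, 23, 23)
459.0 (197, 183, 26, 22)
427.5 (254, 181, 24, 25)
```

View pics/t2.png

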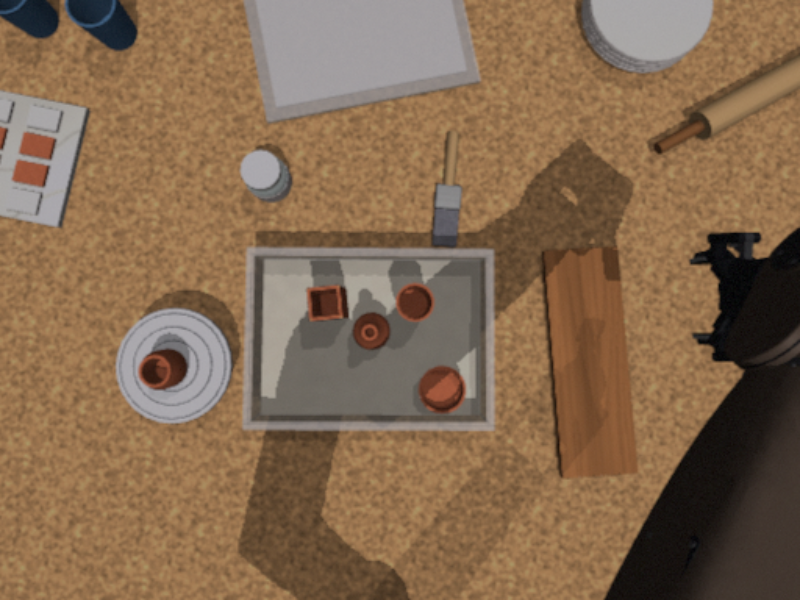

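All three pieces are back within about 1 px (2 mm) of where they stood, the jar is on the wheel at (160,370), and the bystanders haven't moved.

```bash
python3 -c "
from plant import ctrl
print(ctrl.sign_off())"
```

```text
the job is handed in; nothing more can be done
None
```

The job is handed in: the jar stands about 3 mm from the banding wheel's centre, the three tall pieces are back within about 2 mm of their spots as measured in the top camera, and the pinch bowl, lidded jar and brush are unmoved; the hand-in call returned no verdict.

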